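Show which worm fits the wall puller

ROBOT

A 6-joint arm with a two-finger parallel gripper is mounted at the origin on the work surface. World frame = base frame: x ahead of the robot, y to its left, z up, the work surface at z = 0. Lengths are in m, angles in rad, forces in N, time in s.
With the tool pointing down it reaches from about 0.275 to 0.825 m from the base axis. Payload 5.2 kg.
Tool frame: the origin (TCP) lies at the very end of the fingers, on their centre line; the grasp point (between the pads) lies 19 mm behind it (pinch_z is the distance from the TCP to the grasp point, in m); z points along the fingers, y is the line along which they close (so a half turn about z gives the same grasp; the last joint's range is limited). The gripper opens to 93 mm and grips with 3 to 60 N. Pads are 15 mm wide; open, the fingers measure 128 mm over their backs; the gripper's body (75 mm by 188 mm) begins 65 mm behind the grasp point.
Start: joints at [-0.203, 0.259, 1.535, -0, 1.348, -0.203], TCP at [0.55, 0, 0.219] pointing down, gripper open.
Joint ranges: [-3.14, 3.14], [-0.91, 2.08], [0.19, 2.58], [-1.22, 4.36], [0.22, 2.71], [-3.12, 3.12]. Speed limits (rad/s): [2.57, 2.57, 3.14, 3.14, 3.14, 3.14].

INTERFACE

Orientations are given as a 3x3 rotation matrix whose columns are the frame's x, y, z axes.
In Python, from workcell import move_ptp, move_straight, movej, set_gripper, pause, ik, get_state, read_camera, IKError, hand_in, pinch_z gives the robot as it stands. The module is installed in compiled form; this text tells all that it offers. Calls block until the motion is done:
- move_ptp(position, orientation): joint-space move of the TCP to a pose.
- move_straight(position, rot=None, velocity=0.15): straight line of the TCP; rot=None keeps the orientation; velocity is the mean speed in m/s.
- movej(angles): joint-space move.
- set_gripper(opening): finger opening in m; the grip force is fixed at half the most; returns when the fingers have stopped.
- pause(seconds).
- ik(position, orientation): joint angles nearest the present ones, or None.
- get_state(): the state.
- read_camera(name): name is "scene" or "side" or "wrist"; returns a dict with "pixels" (420x560x3 uint8, red, green, blue), "range_z" (420x560 float32, m along the optical axis (not along the pixel's ray), 0 where there is no reading), "mtx" (3x3 intrinsics, pixels), "pose" (4x4, takes a point from camera to world coordinates); the wrist camera has in their place "hand_eye" (4x4, takes a point from camera to tool coordinates, whose origin is the TCP and whose axes are the flange's). Camera axes: x right, y up, looking along -z (the intrinsics and any distortion apply to the point x, -y, -z); pixel columns grow to the right and rows downward; lengths in m; the calibration is good to about 2 mm. A picture is of the moment at which its call begins: read the wrist's pose just before it.
A pose or a line that the arm cannot do raises IKError and nothing moves.
- hand_in(): hands the job in; it is judged then, once.
The state is a dict: "clock": time; "joint_positions": joint angles; "joint_velocities": joint speeds; "tau": joint torques, N m; "tool_pos": TCP position; "orientation": TCP orientation; "contact_force": force on the tool from outside, world axes, zero at the start; "wrist_torque": the same for the moment, N m; "width": finger opening in m; "grasp_force": force on a finger pad.
Only numpy, scipy, OpenCV 4.12 (cv2) and the standard library are available. Lean on these libraries where they do the work, as an engineer would, in place of code of your own. Each camera call takes 0.05 s, during which the arm holds its last target. There are 200 camera calls.

TASK

Show the customer which worm goes where on the bar puller, only by pointing straight down with the gripper's fingertips: first hover for two seconds close above the middle of the longest of the three worms (fingertips about 25 mm above it), then for two seconds the same way close above the open mouth of the brass bayonet socket. Do not dip down over the two shorter worms, and touch, lift or move nothing at all. Finish with the hand drawn well away, at least 150 mm, from both the socket and the worms.

Things in the scene. Friction and masses are not known exactly. Their poses are not given: they have to be found in the camera images.
- socket_mouth (a point): centre of the open mouth of the brass bayonet socket: an upright tube, 30 mm outside, 20 mm bore, with two J-shaped slots and a 36 mm bead, mouth upward, 165 mm above the counter, nothing above it. It stands at the end of an iron arm that reaches out from the puller's oak panel. z up
- puller: the bar puller, fixed, on the left or the right of the counter; origin on the counter right under the socket. Its upright oak panel (160 mm wide, 190 mm high) stands 130 to 150 mm to its +x; a 26 mm wide iron arm joins panel and socket; a lever with a wooden grip stands by the panel, 66 mm to its +y and 113 mm to its +x, top 215 mm above the counter
- worm_long_mid (a point): middle of the longest of the three loose interchangeable worms (steel spirals with a plain shank and two small side lugs), 115 mm long, 12 mm thick, lying side by side about 60 mm apart on a low oak board (200 x 200 x 12 mm, fixed); the point is on its centre line, 6 mm below its upper side; x along the worm, shank to -x, z up
- worm_medium_mid (a point): middle of the middle-length of the three loose interchangeable worms (steel spirals with a plain shank and two small side lugs), 75 mm long, 12 mm thick, lying side by side about 60 mm apart on a low oak board (200 x 200 x 12 mm, fixed); the point is on its centre line, 6 mm below its upper side; x along the worm, shank to -x, z up
- worm_short_mid (a point): middle of the shortest of the three loose interchangeable worms (steel spirals with a plain shank and two small side lugs), 50 mm long, 12 mm thick, lying side by side about 60 mm apart on a low oak board (200 x 200 x 12 mm, fixed); the point is on its centre line, 6 mm below its upper side; x along the worm, shank to -x, z up
- collar: tin wine-bottle collar, a thin ring 44 mm across and 25 mm high, origin at the centre of its underside; leave alone
- stopper: red glass decanter stopper standing on its foot, 36 mm across, 64 mm high, origin at the centre of its underside; leave alone
- cork: wine cork standing on the oak board near its far edge, 24 mm across, 42 mm high, origin at the centre of its underside; leave alone

How it is judged:
On the way, in this order (a step that is already met when the one before it is completed fails the run):
1. the fingertips dwell close above the middle of the longest worm (horizontal distance between the grasp point and worm_long_mid below 0.025 m and z of the grasp point in the frame of worm_long_mid between 0.024 and 0.075 m), for 1.5 s.
2. then they dwell close above the mouth of the bayonet socket (horizontal distance between the grasp point and socket_mouth below 0.022 m and z of the grasp point in the frame of socket_mouth between 0.02 and 0.07 m), for 1.5 s.
At the end, for the whole second after the job is handed in: all worms and bystanders are within 5 mm of where they started, and the grasp point is more than 150 mm from the socket mouth and from the middle of every worm (distance of each of worm_long_mid, worm_medium_mid, worm_short_mid, collar, stopper, cork from where it was at the start of the episode below 0.005 m and distance between the grasp point and worm_long_mid above 0.15 m and distance between the grasp point and worm_medium_mid above 0.15 m and distance between the grasp point and worm_short_mid above 0.15 m and distance between the grasp point and socket_mouth above 0.15 m); the robot touches nothing.
It fails at once if the robot touches something (over 0.5 N) (contact force between any of the fingers, the arm and anything else above 0.5 N).
It fails at once if a worm or a bystander is moved or lifted (over 5 mm) (distance of any of worm_long_mid, worm_medium_mid, worm_short_mid, collar, stopper, cork from where it was at the start of the episode above 0.005 m).
It fails at once if the fingertips dip to one of the two shorter worms (less than about 40 mm above its middle) ((horizontal distance between the grasp point and worm_medium_mid below 0.02 m and z of the grasp point in the frame of worm_medium_mid below 0.065 m) or (horizontal distance between the grasp point and worm_short_mid below 0.02 m and z of the grasp point in the frame of worm_short_mid below 0.065 m)).
It also fails if it takes over 54 s, if anything falls off the work surface, if the arm or the gripper's body presses on something with over 40 N, if the wrist force passes 120 N, or if a joint passes its speed limit or range.

## Working session

There is one attempt and no reset: what is moved stays moved. The work goes in short steps, each a Python script; the robot and the scene stay as the last script left them, time stands still between calls to the robot, and variables do not carry over. Pictures are saved under pics/ and viewed, at most 10 in all, crops included, and the job is handed in when it is done.

```bash
mkdir -p pics; cat > h.py <<'E'
import numpy as np, cv2
from workcell import *
def cloud(c,T=None):
    T=c["pose"] if T is None else T
    z=c["range_z"];v,u=np.mgrid[:z.shape[0],:z.shape[1]];K=c["mtx"]
    P=np.stack([(u-K[0,2])/K[0,0]*z,-(v-K[1,2])/K[1,1]*z,-z,np.ones_like(z)],-1)@np.asarray(T).T
    P=P[...,:3];P[z==0]=np.nan
    return P
E
python3 - <<'E'
from h import *
for n in("scene","side"):
    c=read_camera(n);np.savez(n,**c);cv2.imwrite(f"pics/{n}.png",c["pixels"][...,::-1]);print(c.keys(),c["pose"])
print(get_state()["clock"],pinch_z)
E
```

```text
dict_keys(['pixels', 'range_z', 'mtx', 'pose']) [[ 0.81451862 -0.38354044  0.43526561  0.86859565]
 [ 0.5800011   0.52210467 -0.62530427 -0.5122183 ]
 [ 0.01257527  0.76177651  0.64771785  0.60295709]
 [ 0.          0.          0.          1.        ]]
dict_keys(['pixels', 'range_z', 'mtx', 'pose']) [[ 0.97966738  0.12989047 -0.15290614  0.37216472]
 [-0.20062117  0.64077518 -0.74105217 -0.76957455]
 [ 0.00172285  0.75666085  0.65380532  0.78387644]
 [ 0.          0.          0.          1.        ]]
0.1 0.0188
```

View pics/scene.png

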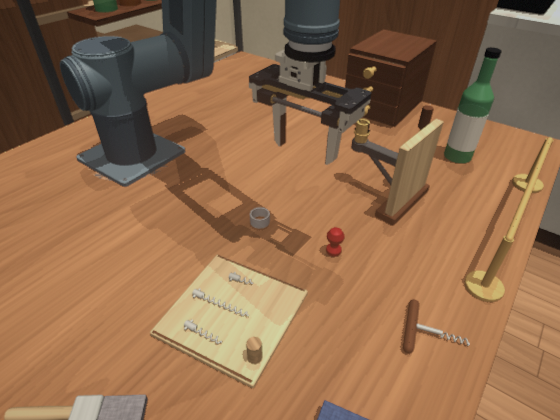

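View pics/side.png

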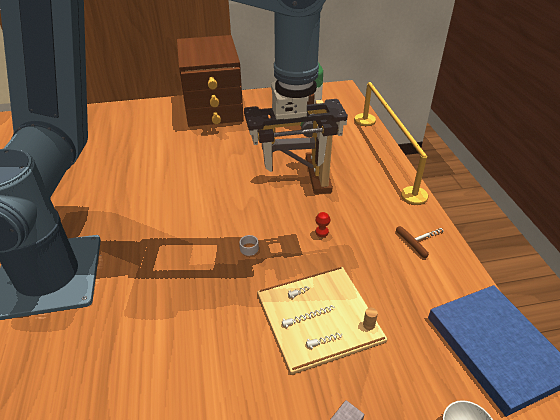

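The scene view shows three worms on the board: short (241,279), long (220,303) and medium (203,332). The cork is at (254,350), the collar at (260,217), the stopper at (335,240) and the brass socket at (362,128), left of its panel. In the side view the long worm is at (308,317), and the hand hides the socket.

```bash
python3 - <<'E'
from h import *
np.set_printoptions(precision=4,suppress=True)
S=np.load("scene.npz");P=cloud(S);D=np.load("side.npz");Q=cloud(D)
for n,A,u,v in[("short",P,241,279),("long",P,220,303),("med",P,203,332),("longside",Q,308,317),("collar",P,260,217),("stopper",P,335,235),("cork",P,254,345),("table",P,100,260)]:
    print(n,np.nanmedian(A[v-2:v+3,u-2:u+3].reshape(-1,3),0))
# worms: points above board
for n,A,im in(("scene",P,S),("side",Q,D)):
    b=(A[...,2]>.0165)&(A[...,2]<.035)&(A[...,0]>.35)&(A[...,0]<.85)&(A[...,1]<-.05)&(A[...,1]>-.5)
    k,L,st,_=cv2.connectedComponentsWithStats(cv2.morphologyEx(b.astype(np.uint8),cv2.MORPH_CLOSE,np.ones((5,5))))
    for i in range(1,k):
        if st[i,4]>40:
            p=A[(L==i)&b];c,(w,h),a=cv2.minAreaRect((p[:,:2]*1000).astype(np.float32));print(n,st[i],np.round(c,1),round(w),round(h),round(a),p[:,2].max())
# socket
w=P[115:150,345:380].reshape(-1,3);m=(w[:,2]>.16)&(w[:,2]<.172);print("mouth",m.sum(),w[m].min(0),w[m].max(0),cv2.minEnclosingCircle(w[m][:,:2].astype(np.float32)))
m=(P[...,2]>.12)&(P[...,2]<.185)&(P[...,0]>.45);m[:,:385]=0;m[:110]=0;m[:,440:]=0
print("panel",cv2.minAreaRect((P[m][:,:2]*1000).astype(np.float32)),np.nanmax(P[m],0))
cv2.imwrite("pics/s2.png",cv2.resize(S["pixels"][80:230,240:450,::-1],None,fx=3.5,fy=3.5,interpolation=2))
E
```

```text
short [ 0.5252 -0.1635  0.0138]
long [ 0.5301 -0.2255  0.0129]
med [ 0.5459 -0.2846  0.0123]
longside [ 0.5317 -0.2296  0.0129]
collar [0.4354 0.0071 0.0003]
stopper [0.627  0.0022 0.0583]
cork [ 0.6457 -0.2711  0.054 ]
table [ 0.2571 -0.2814 -0.001 ]
scene [229 272  24  12 128] [ 526.8 -167.8] 46 19 6 0.024974354999218407
scene [192 289  57  27 335] [ 531.8 -224.8] 112 20 13 0.02488216848180258
scene [406 313  12  35 269] [825.4 -80.8] 15 66 17 0.021915345033080236
scene [184 320  38  24 263] [ 549.2 -289.8] 72 20 1 0.02477344395326231
scene [247 349  16  15 102] [ 647.9 -272.9] 24 12 46 0.034986838497994666
scene [  48  395   98   25 1933] [ 511.2 -460.9] 134 35 36 0.023303986975114266
scene [317 400  52  20 530] [ 797.4 -266.6] 69 26 33 0.03232964688176754
side [405 234  23  20 122] [823.5 -83.2] 16 68 15 0.023393643825167842
side [288 286  22  12 113] [ 525.2 -161.7] 47 21 25 0.027052244088380806
side [ 430  297   98  116 3899] [ 829.7 -368.6] 83 221 11 0.03450729466794755
side [282 305  53  23 276] [ 533.5 -228.7] 112 21 8 0.025803005858624162
side [363 319  13  10  78] [ 640.6 -275.4] 10 23 63 0.034848698906328135
side [306 333  37  16 209] [ 549.3 -285.4] 74 20 10 0.02580202058032266
side [330 400  34  20 384] [ 547.7 -436.7] 44 39 38 0.020722866029429854
side [443 400  49  20 569] [ 735.8 -471.7] 32 79 78 0.03499070066914045
mouth 65 [0.5282 0.2411 0.16  ] [0.5561 0.2718 0.1653] ((0.5412640571594238, 0.25642260909080505), 0.01578652486205101)
panel ((666.7041625976562, 242.42340087890625), (159.8397674560547, 48.172481536865234), 84.02046203613281) [0.6981 0.3195 0.1849]
```

View pics/s2.png

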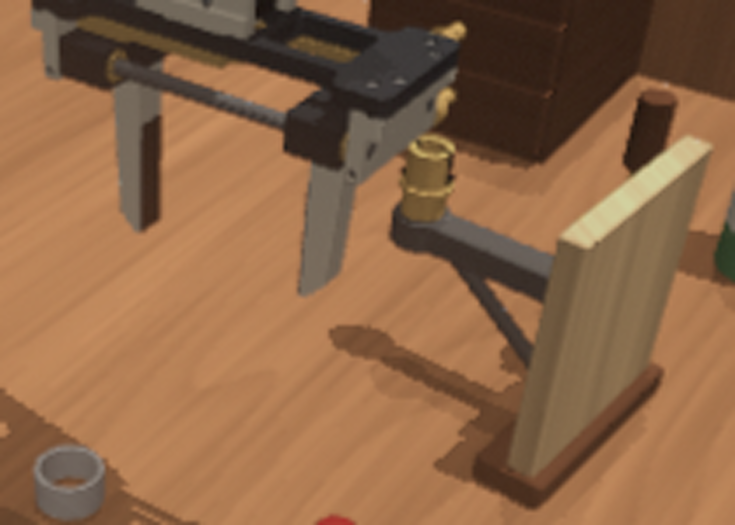

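The two cameras agree on the long worm to 4 mm: middle at (0.533,-0.227), length 112 mm, top at 0.025. The mouth measures (0.541,0.256,0.165) with a 31 mm diameter, and the panel lies 139 mm further out, so the sizes fit. Next: narrow the fingers, move high over the worm, then check the worm with the wrist camera and the socket with the side camera.

```bash
python3 - <<'E'
from h import *
np.set_printoptions(precision=4,suppress=True)
P=cloud(np.load("scene.npz"));d=P[30:125,350:432].reshape(-1,3);d=d[(d[:,1]>.35)];print("drawers min/max",np.nanmin(d,0),np.nanmax(d,0))
R=get_state()["orientation"];print(R)
set_gripper(.02)
move_straight([.533,-.2265,.25],R)
s=get_state();c=read_camera("wrist");T=np.eye(4);T[:3,:3]=s["orientation"];T[:3,3]=s["tool_pos"]
A=cloud(c,T@c["hand_eye"]);b=(A[...,2]>.0175)&(A[...,2]<.035)
k,L,st,_=cv2.connectedComponentsWithStats(cv2.morphologyEx(b.astype(np.uint8),cv2.MORPH_CLOSE,np.ones((7,7))))
for i in range(1,k):
    if st[i,4]>80:
        p=A[(L==i)&b];q,w,a=cv2.minAreaRect((p[:,:2]*1000).astype(np.float32));print(st[i],np.round(q,1),np.round(w),round(a),p[:,2].max())
cv2.imwrite("pics/w.png",c["pixels"][...,::-1])
c=read_camera("side");Q=cloud(c)
m=(abs(Q[...,0]-.541)<.03)&(abs(Q[...,1]-.256)<.03)&(Q[...,2]>.158)&(Q[...,2]<.18)
print("mouth side",m.sum(),cv2.minEnclosingCircle(Q[m][:,:2].astype(np.float32)),Q[m].max(0))
c=read_camera("scene");P=cloud(c)
m=(abs(P[...,0]-.541)<.03)&(abs(P[...,1]-.256)<.03)&(P[...,2]>.158)&(P[...,2]<.18)
print("mouth scene",m.sum(),cv2.minEnclosingCircle(P[m][:,:2].astype(np.float32)),P[m].max(0))
for A in(P,Q):
    m=(A[...,0]>.3)&(A[...,0]<.8)&(A[...,1]>.05)&(A[...,1]<.6)&(A[...,2]>.2);print("tall",m.sum(),A[m].min(0) if m.any() else 0,A[m].max(0) if m.any() else 0)
print(s["clock"],s["tool_pos"],s["contact_force"],s["width"])
E
```

```text
drawers min/max [-0.0285  0.5134 -0.2234] [0.5885 1.2908 0.2013]
[[-0.      1.     -0.0016]
 [ 1.      0.      0.0003]
 [ 0.0003 -0.0016 -1.    ]]
[256 112  45  24 454] [ 525.1 -162. ] [47. 20.] 24 0.027666894818693333
[234 166 101  30 904] [ 532.  -224.9] [113.  20.] 13 0.027033784663973603
[ 489  200   71  133 8741] [ 821.3 -341.7] [ 80. 169.] 10 0.03393351813342871
[370 205  21  18 123] [ 638.6 -263.8] [23. 11.] 41 0.03495500927704648
[267 222  63  19 564] [ 549.  -289.4] [72. 20.] 2 0.026429144497057244
[279 320  30  13 226] [ 544.9 -419. ] [37. 18.] 0 0.020296629543689382
[251 371  20   7  81] [ 501.8 -490.9] [25. 11.] 2 0.02222111150230488
mouth side 72 ((0.542150616645813, 0.2554481625556946), 0.015486104413866997) [0.5557 0.2708 0.1678]
mouth scene 88 ((0.5414161682128906, 0.25743699073791504), 0.016208842396736145) [0.5563 0.2731 0.1664]
tall 751 [0.3416 0.2992 0.2   ] [0.7403 0.5971 0.2906]
tall 166 [0.3326 0.5683 0.2   ] [0.5101 0.5999 0.2045]
3.0083 [ 0.5331 -0.2257  0.25  ] [ 0.356  -0.3609  0.3313] 0.020162942610953406
```

View pics/w.png

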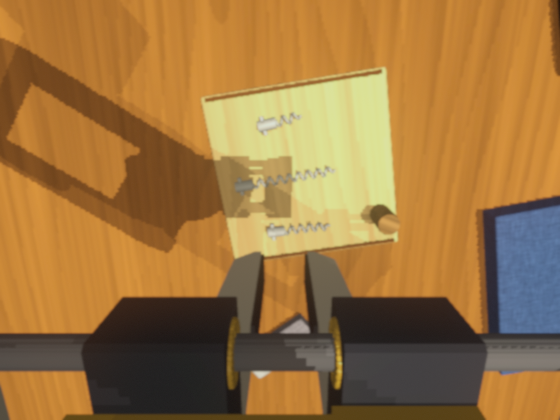

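The wrist view confirms the long worm, pixels (235..335,186..170), with its middle at (0.532,-0.226). The short and medium worms lie about 63 mm to either side. The side camera confirms the mouth within 2 mm. Now the full pointing run.

```bash
python3 - <<'E'
from h import *
np.set_printoptions(precision=4,suppress=True)
def rep(n):
    s=get_state();print(n,round(s["clock"],2),s["tool_pos"],s["contact_force"])
x,y=.532,-.226
move_straight([x,y,.10],velocity=.12);move_straight([x,y,.049],velocity=.05);rep("worm");pause(2.2);rep("worm")
move_straight([x,y,.30],velocity=.15)
x,y=.5418,.2563
move_straight([x,y,.30],velocity=.15);move_straight([x,y,.191],velocity=.06);rep("socket");pause(2.2);rep("socket")
move_straight([x,y,.32],velocity=.12)
move_straight([.45,.03,.35],velocity=.15);pause(.3);rep("end")
c=read_camera("scene");P=cloud(c);b=(P[...,2]>.0165)&(P[...,2]<.035)&(P[...,0]>.4)&(P[...,0]<.62)&(P[...,1]<-.1)&(P[...,1]>-.33)
k,L,st,_=cv2.connectedComponentsWithStats(cv2.morphologyEx(b.astype(np.uint8),cv2.MORPH_CLOSE,np.ones((5,5))))
print([np.nanmean(P[(L==i)&b],0) for i in range(1,k) if st[i,4]>40])
d=np.abs(c["pixels"].astype(int)-np.load("scene.npz")["pixels"]).max(-1);print("diff board",(d[260:375,155:310]>50).sum())
hand_in()
E
```

```text
worm 5.72 [ 0.5323 -0.2262  0.0493] [1.1131 0.3667 0.8247]
worm 7.92 [ 0.532 -0.226  0.049] [-0.5749 -0.5633  0.6842]
socket 15.08 [0.542  0.2564 0.1914] [-0.1237 -1.1761 -0.053 ]
socket 17.28 [0.5418 0.2563 0.191 ] [-0.0409 -0.2398 -0.0887]
end 20.6 [0.4501 0.0303 0.3499] [-0.5584  0.6006 -0.132 ]
[array([ 0.5209, -0.1678,  0.0211]), array([ 0.5193, -0.2308,  0.0211]), array([ 0.5393, -0.289 ,  0.0211])]
diff board 0
the job is handed in; nothing more can be done
```

I hovered for 2.2 s about 25 mm above the long worm's middle, then for 2.2 s about 25 mm above the socket mouth, drew the hand back more than 200 mm from everything, and handed in at about 21 s; the board looked unchanged in the final picture and no contact showed in the force readings.

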